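Take a burred drilled block out of the machine vice with tongs

TASK

The aluminium block in the machine vice has just been drilled and its edges are still razor-sharp with burrs. First slide the vice's moving jaw back to its fully open position, leaving the block standing in the vice. Then take the spring tongs in the gripper, close them on the block (never touch the block with the gripper), lift it out of the vice, and finish while still holding it still in the tongs, with its underside at least 12 cm above the bench; leave the other things on the bench where they are.

Things in the scene. Friction and masses are not known exactly. Their poses are not given: they have to be found in the camera images.
- vice: Blue steel machine vice bolted to the bench (cannot move), 60 (x) x 212 (y) x 40 mm. Origin on the bench below it; +y runs from the screw handle (ends at y = -106 mm) to the fixed jaw, z up. The fixed jaw's gripping face is at y = 71 mm, its top at z = 36 mm. Work stands on two rails, tops at z = 18 mm. Base plate 10 mm thick, y = -44 to 106 mm.
- vice_jaw (a joint): Travel of the vice's moving jaw (m): 0 closed, 0.034 fully open (end stop); starts at 0.017 to 0.019, just clear of the block. It grows as the jaw moves along the vice's -y, away from the fixed jaw. The jaw slides with about 1 N of friction and stays where it is left; it is pushed or pulled directly, the screw need not be turned.
- jaw_top (a point): Centre of the moving jaw's top face, 39 mm above the bench; moves with the jaw, axes as the vice's. The jaw is 58 mm wide along the vice's x and 24 mm thick along y; its two end faces (x = -29 and +29 mm, from z = 19 to 39 mm above the bench) are free to be gripped from above.
- block: Drilled aluminium block, 44 (x) x 16 (y) x 56 (z) mm, 0.07 to 0.14 kg, 6 mm hole in its top; origin at the centre of its underside, z up, axes as the vice's. Stands upright and loose on the vice's rails (underside 18 mm, top 74 mm above the bench), 16 mm thick from jaw to jaw; about 35 mm of it stick out above the jaws.
- tongs: Spring tongs of steel strip with two black grips, flat on the bench, 217 mm long, 26 mm high, 0.105 kg, balanced near the grips. Origin on the underside midway between the grips; +x points from the bow (x = -98 mm) to the tips (x = 120 mm), z up. The frame is fixed to the +y arm and bow; the -y arm turns about a pin at x = -85, y = -12 mm.
- tongs_mouth (a point): Point between the tips' flat pads while open: tongs x = 105, y = 0, z = 13 mm; axes as the tongs' (fixed to the +y arm). Pads: x = 90 to 120 mm, 18 mm high, 44 mm apart when open. With closing angle a the true middle between the pads lies 0.095 m x a farther along the tongs' +y, and the mouth points a/2 to the left of the tongs' x.
- tongs_arm (a joint): Closing angle of the tongs (rad): 0 fully open (held there by the spring), about 0.147 closed on the 16 mm block, 0.22 fully shut. Squeezing 1 mm at the grips closes the tips by about 2.2 mm.
- tape_roll: Bystander: roll of masking tape lying flat, 104 mm across, 24 mm high.
- mahogany: Bystander: dark wooden offcut 50 x 75 x 18 mm.
- pencil: Bystander: pencil, 176 mm long.
- tongs_grip (a point): Point midway between the two black grips of the open tongs, 13 mm above their underside; axes as the tongs'. Each grip is 56 mm long (along x) and 26 mm high. Over their outsides they measure 49 mm open, 36 mm when the tips hold the 16 mm block. Spring: about 3 N at the grips when open, 6 N on the block. Carry them half squeezed (42 mm); squeeze with 20 to 40 N to hold the block.
- softwood: Bystander: light wooden offcut, 35 x 120 x 28 mm.
There are look-alikes about, which are no part of the job. Of the things like the block, leave any that is blue; of the rest the smaller one is meant.

How it is judged:
By the outcome, as a careful person would: the job done as asked, in the order asked, and still so for the second after the job is handed in, while the arm keeps its last pose, push and grip.
It also fails if it takes over 48 s, if anything falls off the work surface, if the arm or the gripper's body presses on something with over 40 N, if the wrist force passes 120 N, or if a joint passes its speed limit or range.

ROBOT

A 7-joint arm with a two-finger parallel gripper is mounted at the origin on a cart in front of the work surface, level with it; the furniture and walls round the work are solid. World frame = base frame: x ahead of the robot, y to its left, z up, the work surface at z = 0. Lengths are in mm, angles in rad, forces in N, time in s.
With the tool pointing down it reaches from about 400 to 850 mm from the base axis. Payload 10.4 kg.
Tool frame: the origin (TCP) lies on the front face of the gripper's body, between the roots of the fingers; the fingertips stand 70 mm ahead of it and the grasp point (between the pads) lies 51 mm ahead of it; z points along the fingers, y is the line along which they close (so a half turn about z gives the same grasp; the last joint's range is limited). The gripper opens to 87 mm and grips with 3 to 60 N. Pads are 19 mm wide; open, the fingers measure 117 mm over their backs; the gripper's body (75 mm by 190 mm) begins 51 mm behind the grasp point.
Start: joints at [-1.328, 0.332, -0.065, 1.46, 0.022, 1.35, -0.088], TCP at [164.161, 603.072, 292.276] pointing down, gripper open.
Joint ranges: [-2.6, 2.6], [-0.5, 2.12], [-1.47, 1.34], [0.16, 2.42], [-1.27, 4.41], [0.06, 2.06], [-2.6, 2.6]. Speed limits (rad/s): [2.22, 2.22, 2.79, 2.79, 3.14, 3.14, 3.14].

INTERFACE

Orientations are given as [roll, pitch, yaw] about the fixed x, y, z axes, in that order (R = Rz(yaw) Ry(pitch) Rx(roll)).
In Python, from plant import manip gives the robot as it stands.
- The arm moves only by the tool arm_command, never from a script. Its arguments are lists of equal length, an entry for each row: "hand": the closure, from -1 (fully open) to 1 (shut); "travel": the shift along the tool's x, y, z in mm, a list of three; "delta_rot": the turn, a rotation vector about the tool's x, y, z in degrees, a list of three. A call has 1 to 5 rows; each row shifts and turns the commanded pose from where the row before left it, along the tool's axes as they then stand; what a row does not reach is not made up. A row lasts 1/12 s, in which the tool goes at most 41.7 mm and 7.16 degrees, less where a joint would pass 70% of its speed; a pose out of reach is approached as far as the arm can. A call with a gripper value outside its range is refused whole. The fingers move at their own pace and stop on an object; "newtons" is the grip in N (left out, the last holds). Time passes only in rows, so rows that do not move let the fingers close. It gives the time, the measured TCP pose, the force, the opening and the grip force at its end, in the units of the state.
- manip.get_state(): the state, without advancing time (a new reading comes with each control period).
- manip.camera(name): name is "scene" or "top" or "wrist"; returns (picture, depth): 400x640x3 uint8, red, green, blue; 400x640 float32, mm along the optical axis (not along the pixel's ray), 0 where there is no reading.
- manip.camera_info(name): a dict with "mtx" (3x3 intrinsics, pixels), "origin" and "rotation" of the camera in the world. Camera axes: x right, y down, z forward; pixel columns grow to the right and rows downward; lengths in mm; the calibration is good to about 2 mm. The wrist camera is an equidistant fisheye: a pixel r from the principal point sees the ray r / f radians off the axis. A picture is of the moment at which its call begins: read the wrist's pose just before it. camera_info takes no time and is no camera call; for the wrist camera it gives the pose at the moment of the call.
- manip.finish_job(): hands the job in; it is judged then, once.
The state is a dict: "clock": time; "q": joint angles; "qd": joint speeds; "tau": joint torques, N m; "eef_pos": TCP position; "tcp_rot": TCP orientation; "force": force on the tool from outside, world axes, zero at the start; "wrist_torque": the same for the moment, N m; "width": finger opening in mm; "gripper_force": force on a finger pad.
Only numpy, scipy, OpenCV 4.12 (cv2) and the standard library are available. Lean on these libraries where they do the work, as an engineer would, in place of code of your own. Each camera call takes 0.05 s, during which the arm holds its last target. There are 200 camera calls.

## Working session

There is one attempt and no reset: what is moved stays moved. The work goes in short steps, Python scripts to look and compute and a tool call to move; the robot and the scene stay as the last step left them, time stands still between calls to the robot, and variables do not carry over. Pictures are saved under pics/ and viewed, at most 10 in all, crops included, and the job is handed in when it is done.

Besides the shell and the picture viewer there is one more tool, called after "Request:" by a JSON object that holds its "name" and its "arguments". arm_command: Moves the arm, as the interface text tells. Its arguments: {"type":"object","properties":{"hand":{"type":"array"},"travel":{"type":"array"},"delta_rot":{"type":"array"},"newtons":{"type":"number"}},"required":["hand","travel","delta_rot"]}

```bash
mkdir -p pics; ls
cat > h.py <<'E'
import numpy as np, cv2, pickle
from plant import manip
def grab(n,tag):
    ci=manip.camera_info(n); p,d=manip.camera(n)
    cv2.imwrite(f'pics/{tag}.png',p[:,:,::-1]); pickle.dump((ci,p,d),open(f'{tag}.pkl','wb')); return ci,p,d
def load(tag): return pickle.load(open(f'{tag}.pkl','rb'))
def ray(ci,u,v,fish=False):
    K=np.array(ci['mtx']); x=(u-K[0,2])/K[0,0]; y=(v-K[1,2])/K[1,1]
    if fish:
        r=np.hypot(x,y)+1e-12; s=np.sin(r)/r; c=np.array([x*s,y*s,np.cos(r)])
    else: c=np.array([x,y,np.ones_like(x)])
    return c
def pt(ci,d,u,v,fish=False):
    c=ray(ci,float(u),float(v),fish); c=c/c[2]*d[int(v),int(u)]
    return np.array(ci['rotation'])@c+np.array(ci['origin'])
def onz(ci,u,v,z,fish=False):
    c=np.array(ci['rotation'])@ray(ci,float(u),float(v),fish); o=np.array(ci['origin']); return o+c*(z-o[2])/c[2]
def cloud(ci,d,fish=False):
    v,u=np.mgrid[0:400,0:640].astype(float)
    c=ray(ci,u,v,fish); c=c/c[2]*d
    return np.einsum('ij,jhw->hwi',np.array(ci['rotation']),c)+np.array(ci['origin'])
E
python3 - <<'E'
from h import *
for n in ('top','scene'):
    ci,p,d=grab(n,n); print(n,ci)
print(manip.get_state())
a=cv2.imread('pics/top.png');b=cv2.imread('pics/scene.png')
E
```

```text
pics
top {'mtx': array([[411.74467823,   0.        , 320.00515667],
       [  0.        , 411.74467823, 196.80199637],
       [  0.        ,   0.        ,   1.        ]]), 'origin': array([484.06062948,  58.70002272, 919.7172693 ]), 'rotation': array([-3.08131874e+00,  2.92394944e-04, -1.60051589e+00])}
scene {'mtx': array([[416.96548098,   0.        , 314.05487967],
       [  0.        , 416.96548098, 198.8552777 ],
       [  0.        ,   0.        ,   1.        ]]), 'origin': array([120.39855284, 166.25850763, 773.15492128]), 'rotation': array([-2.58824859,  0.00761292, -1.83551485])}
{'clock': 0.1, 'q': array([-1.32762154,  0.3328291 , -0.06469286,  1.4608554 ,  0.02157075,
        1.34986752, -0.08851516]), 'qd': array([ 0.00036492, -0.00144311,  0.00191808, -0.00320695,  0.00013602,
        0.00029763,  0.00159532]), 'tau': array([ 1.06430787e-03, -6.24546576e+01,  2.42284167e-02, -3.90709233e+01,
       -6.15082355e-02,  3.65890854e-02,  3.58947159e-05]), 'eef_pos': array([164.09030248, 602.81725538, 291.52156902]), 'tcp_rot': array([-3.14032741e+00,  2.91873195e-05,  2.87580873e+00]), 'force': array([-0.73248527,  0.04778684,  0.01132309]), 'wrist_torque': array([-0.00141911, -0.01461703,  0.00975494]), 'gripper_force': 0.0, 'width': 86.94965346105879}
```

```bash
sed -i "s/np.array(ci\['rotation'\])/R(ci['rotation'])/g; 2a from scipy.spatial.transform import Rotation\ndef R(a): return Rotation.from_euler('xyz',a).as_matrix()" h.py; head -5 h.py
python3 - <<'E'
from h import *
ci,p,d=load('top'); print(pt(ci,d,320,197),pt(ci,d,200,100),pt(ci,d,450,100))
ci,p,d=load('scene'); print(pt(ci,d,320,197))
E
```

```text
import numpy as np, cv2, pickle
from plant import manip
from scipy.spatial.transform import Rotation
def R(a): return Rotation.from_euler('xyz',a).as_matrix()
def grab(n,tag):
[539.02011641  57.34633108   1.38421853] [766.91965502 322.35633551   2.55105478] [ 768.08325041 -263.77910665  -59.6160423 ]
[5.83733732e+02 3.32999381e+01 5.22181767e-01]
```

View pics/top.png

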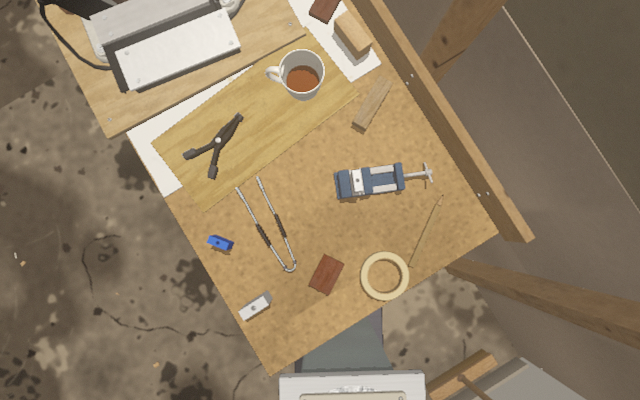

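View pics/scene.png

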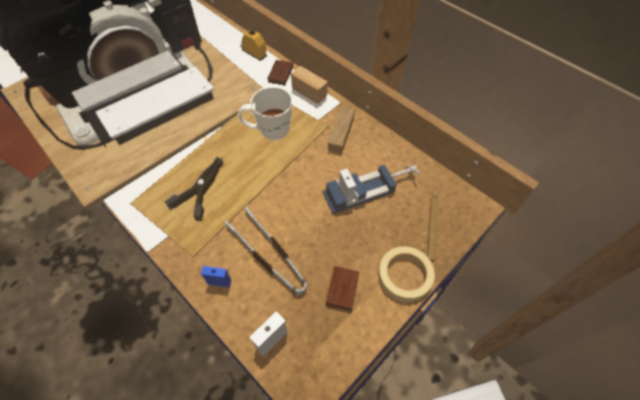

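Top view: the vice has its fixed jaw at about (345,183), the block at (356,180), the moving jaw near (385,180) and the handle at (432,173). The tongs run from the bow at (290,268) to tips at (238,188) and (258,178). The look-alikes are blue at (220,243) and larger grey at (255,307). The scene view confirms this.

Run:
```python
from h import *
ims=[]
for n,(cx,cy) in (('top',(0,0)),('scene',(0,0))):
    ci,p,d=load(n); C=cloud(ci,d)
    print(n,'bench z', np.median(C[...,2][(abs(C[...,0]-560)<20)&(abs(C[...,1]-60)<20)]))
    for name,(x0,x1,y0,y1,z0,z1) in dict(vice=(520,680,-200,60,8,90),blocktop=(520,680,-60,60,60,90),jaws=(520,680,-160,60,30,45),tongs=(380,620,80,280,8,40)).items():
        X=C.reshape(-1,3); m=(X[:,0]>x0)&(X[:,0]<x1)&(X[:,1]>y0)&(X[:,1]<y1)&(X[:,2]>z0)&(X[:,2]<z1)&(d.ravel()>0)
        Q=X[m]; 
        if len(Q)>5:
            r=cv2.minAreaRect(Q[:,:2].astype(np.float32)); print(name,len(Q),Q.mean(0).round(1),np.median(Q[:,2]).round(1),np.round(r[0],1),np.round(r[1],1),round(r[2],1))
ci,p,d=load('top')
a=cv2.resize(p[150:210,325:445],None,fx=6,fy=6,interpolation=cv2.INTER_CUBIC)
ci,p,d=load('scene')
cv2.imwrite('pics/c1.png',a[:,:,::-1])
ci,p,d=load('top'); C=cloud(ci,d)
for v in (177,181,185):
  print(v,[(u,*C[v,u].round(0).astype(int)) for u in range(334,410,4)])
```

```text
top bench z -0.444019104307813
vice 1981 [571.8 -60.5  29.8] 30.5 [575.5 -83. ] [ 60.1 212. ] 6.3
blocktop 172 [568.  -20.6  73.1] 73.6 [567.9 -21. ] [43.8 16.1] 6.3
jaws 804 [570.  -37.9  35.8] 36.1 [572.2 -55.3] [ 60.1 140. ] 6.1
tongs 1250 [538.2 212.3  15.3] 11.2 [497.4 213. ] [267.  148.2] 13.6
scene bench z 0.18144777828621272
vice 2094 [568.3 -54.8  30. ] 28.9 [576.7 -83.3] [ 61.  213.2] 6.6
blocktop 203 [567.3 -20.1  71.9] 73.3 [569.8 -21.3] [46.6 17.4] 6.7
jaws 718 [568.  -36.6  35.7] 35.9 [573.5 -55.6] [ 61.  140.9] 6.6
tongs 1637 [526.2 209.   15.6] 11.9 [500.8 196.7] [238.3 166.4] 0.1
177 [(334, np.int64(583), np.int64(25), np.int64(0)), (338, np.int64(582), np.int64(16), np.int64(9)), (342, np.int64(579), np.int64(9), np.int64(37)), (346, np.int64(578), np.int64(0), np.int64(36)), (350, np.int64(578), np.int64(-8), np.int64(38)), (354, np.int64(574), np.int64(-14), np.int64(73)), (358, np.int64(574), np.int64(-22), np.int64(74)), (362, np.int64(577), np.int64(-34), np.int64(38)), (366, np.int64(577), np.int64(-43), np.int64(38)), (370, np.int64(577), np.int64(-52), np.in
[... 1702 characters left out ...]
58), np.int64(-14), np.int64(63)), (358, np.int64(557), np.int64(-21), np.int64(76)), (362, np.int64(557), np.int64(-30), np.int64(73)), (366, np.int64(560), np.int64(-42), np.int64(37)), (370, np.int64(559), np.int64(-51), np.int64(40)), (374, np.int64(562), np.int64(-63), np.int64(10)), (378, np.int64(562), np.int64(-73), np.int64(6)), (382, np.int64(560), np.int64(-80), np.int64(18)), (386, np.int64(560), np.int64(-88), np.int64(18)), (390, np.int64(560), np.int64(-97), np.int64(18)), (394, np.int64(560), np.int64(-106), np.int64(17)), (398, np.int64(558), np.int64(-112), np.int64(30)), (402, np.int64(558), np.int64(-120), np.int64(33)), (406, np.int64(561), np.int64(-137), np.int64(-5))]
```

View pics/c1.png

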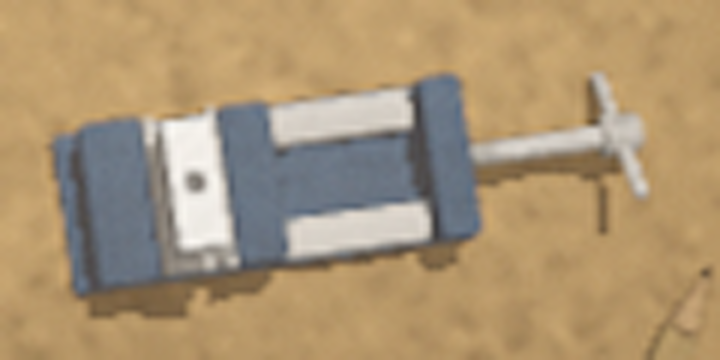

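Request:
{"name": "arm_command", "arguments": {"hand": [-1, -1, -1, -1, -1], "travel": [[-28.1, -25.8, 4.5], [-28.1, -25.8, 4.5], [-28.1, -25.8, 4.5], [-28.1, -25.8, 4.5], [-28.1, -25.8, 4.5]], "delta_rot": [[0, 0, 0], [0, 0, 0], [0, 0, 0], [0, 0, 0], [0, 0, 0]], "newtons": 10}}

```text
clock: 0.52
eef_pos: [266.5, 439.9, 269.2]
tcp_rot: [-3.141, -0.0, 2.876]
force: [1.6, 0.6, -0.6]
width: 87.1
gripper_force: 0.0
```

Request:
{"name": "arm_command", "arguments": {"hand": [-1, -1, -1, -1, -1], "travel": [[-28.1, -25.8, 4.5], [-28.1, -25.8, 4.5], [-28.1, -25.8, 4.5], [-28.1, -25.8, 4.5], [-28.1, -25.8, 4.5]], "delta_rot": [[0, 0, 0], [0, 0, 0], [0, 0, 0], [0, 0, 0], [0, 0, 0]]}}

```text
clock: 0.93
eef_pos: [368.0, 278.5, 247.0]
tcp_rot: [3.141, -0.0, 2.876]
force: [0.9, -0.6, 0.0]
width: 87.0
gripper_force: 0.0
```

Request:
{"name": "arm_command", "arguments": {"hand": [-1, -1, -1, -1, -1], "travel": [[-28.1, -25.8, 4.5], [-28.1, -25.8, 4.5], [-28.1, -25.8, 4.5], [-28.1, -25.8, 4.5], [-28.1, -25.8, 4.5]], "delta_rot": [[0, 0, 0], [0, 0, 0], [0, 0, 0], [0, 0, 0], [0, 0, 0]]}}

```text
clock: 1.35
eef_pos: [469.7, 117.1, 224.5]
tcp_rot: [3.141, 0.0, 2.876]
force: [0.8, 0.7, -0.2]
width: 86.8
gripper_force: 0.0
```

Request:
{"name": "arm_command", "arguments": {"hand": [-1, -1, -1, -1, -1], "travel": [[-28.1, -25.8, 4.5], [-28.1, -25.8, 4.5], [-28.1, -25.8, 4.5], [-28.1, -25.8, 4.5], [-28.1, -25.8, 4.5]], "delta_rot": [[0, 0, 0], [0, 0, 0], [0, 0, 0], [0, 0, 0], [0, 0, 0]]}}

```text
clock: 1.77
eef_pos: [571.4, -44.0, 201.8]
tcp_rot: [3.142, -0.0, 2.876]
force: [1.6, 0.8, -0.4]
width: 87.0
gripper_force: 0.0
```

Request:
{"name": "arm_command", "arguments": {"hand": [-1, -1, -1, -1, -1], "travel": [[0, 0, 0], [0, 0, 0], [0, 0, 0], [0, 0, 0], [0, 0, 0]], "delta_rot": [[0, 0, 6.83], [0, 0, 6.83], [0, 0, 6.83], [0, 0, 6.83], [0, 0, 6.83]]}}

```text
clock: 2.18
eef_pos: [570.7, -42.5, 201.8]
tcp_rot: [-3.141, -0.0, 2.274]
force: [0.1, 0.3, -0.3]
width: 87.2
gripper_force: 0.0
```

Request:
{"name": "arm_command", "arguments": {"hand": [-1, -1, -1, -1, -1], "travel": [[0, 0, 0], [0, 0, 0], [0, 0, 0], [0, 0, 0], [0, 0, 0]], "delta_rot": [[0, 0, 6.83], [0, 0, 6.83], [0, 0, 6.83], [0, 0, 6.83], [0, 0, 6.83]]}}

```text
clock: 2.6
eef_pos: [570.7, -42.3, 201.9]
tcp_rot: [-3.141, -0.0, 1.678]
force: [-0.6, 0.6, 1.0]
width: 86.8
gripper_force: 0.0
```

Run:
```python
from h import *
s=manip.get_state(); print(s['eef_pos'],s['tcp_rot'],s['q'].round(2))
ci,p,d=grab('wrist','w1'); print(ci);
```

```text
[570.66204381 -42.34171653 201.90781195] [-3.14095277e+00 -1.10836604e-04  1.67795864e+00] [-0.61  0.34  0.74  1.75 -0.25  1.15  0.3 ]
{'mtx': array([[309.70691629,   0.        , 318.3120498 ],
       [  0.        , 309.70691629, 204.10155069],
       [  0.        ,   0.        ,   1.        ]]), 'origin': array([562.3602794 ,  32.73696127, 293.69441731]), 'rotation': array([2.86507372e+00, 9.95179443e-04, 1.06943974e-01])}
```

View pics/w1.png

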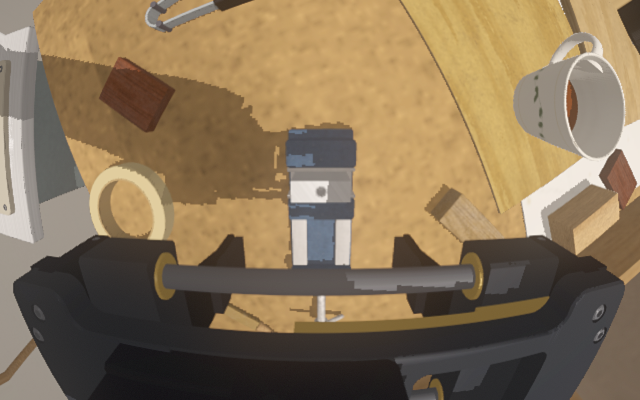

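Wrist view: the fingers at columns 230 and 400 straddle the moving jaw at (320,210). The block top is at (320,190), just in front of it. I'll check the metric positions.

Run:
```python
from h import *
ci,p,d=load('w1'); C=cloud(ci,d,True); X=C.reshape(-1,3)
for n,(x0,x1,y0,y1,z0,z1) in dict(block=(530,620,-60,20,62,85),jaws=(530,620,-60,30,30,45)).items():
    m=(X[:,0]>x0)&(X[:,0]<x1)&(X[:,1]>y0)&(X[:,1]<y1)&(X[:,2]>z0)&(X[:,2]<z1)&(d.ravel()>0); Q=X[m]
    print(n,len(Q),np.median(Q[:,2]),cv2.minAreaRect(Q[:,:2].astype(np.float32)))
print([(v,*C[v,300].round(0).astype(int)) for v in range(125,262,5)])
```

```text
block 1386 73.27401494326571 ((569.5659790039062, -19.20904541015625), (44.289859771728516, 16.24349021911621), 6.276069164276123)
jaws 3553 35.80911427204762 ((569.8474731445312, -19.262714385986328), (60.06694793701172, 69.82100677490234), 6.826835632324219)
[(125, np.int64(546), np.int64(25), np.int64(-1)), (130, np.int64(547), np.int64(20), np.int64(9)), (135, np.int64(547), np.int64(16), np.int64(9)), (140, np.int64(549), np.int64(13), np.int64(33)), (145, np.int64(549), np.int64(9), np.int64(36)), (150, np.int64(550), np.int64(5), np.int64(34)), (155, np.int64(550), np.int64(1), np.int64(35)), (160, np.int64(551), np.int64(-4), np.int64(35)), (165, np.int64(551), np.int64(-8), np.int64(35)), (170, np.int64(551), np.int64(-12), np.int64(37)), (175, np.int64(552), np.int64(-13), np.int64(53)), (180, np.int64(554), np.int64(-13), np.int64(71)), (185, np.int64(554), np.int64(-17), np.int64(73)), (190, np.int64(554), np.int64(-20), np.int64(73)), (195, np.int64(555), np.int64(-24), np.int64(73)), (200, np.int64(555), np.int64(-28), np.int64(74)), (205, np.int64(554), np.int64(-42), np.int64(38)), (210, np.int64(555), np.int64(-46), np.int64(39)), (215, np.int64(555), np.int64(-51), np.int64(38)), (220, np.int64(555), np.int64(-63), np.int64(16)), (225, np.int64(555), np.int64(-68), np.int64(17)), (230, np.int64(556), np.int64(-73), np.int64(17)), (235, np.int64(556), np.int64(-78), np.int64(16)), (240, np.int64(557), np.int64(-83), np.int64(17)), (245, np.int64(557), np.int64(-89), np.int64(17)), (250, np.int64(558), np.int64(-94), np.int64(17)), (255, np.int64(558), np.int64(-99), np.int64(17)), (260, np.int64(559), np.int64(-105), np.int64(16))]
```

Request:
{"name": "arm_command", "arguments": {"hand": [-1, -1, -1, -1, -1], "travel": [[0, 0, 27], [0, 0, 27], [0, 0, 27], [0, 0, 20], [0, 0, 8]], "delta_rot": [[0, 0, 0], [0, 0, 0], [0, 0, 0], [0, 0, 0], [0, 0, 0]]}}

```text
clock: 3.07
eef_pos: [569.2, -42.2, 90.2]
tcp_rot: [-3.137, -0.0, 1.687]
force: [-0.2, 0.5, -0.0]
width: 86.9
gripper_force: 0.0
```

Request:
{"name": "arm_command", "arguments": {"hand": [0, 0.4, 0.4, 0.4, 0.4], "travel": [[0, 0, 0], [0, 0, 0], [0, 0, 0], [0, 0, 0], [0, 0, 0]], "delta_rot": [[0, 0, 0], [0, 0, 0], [0, 0, 0], [0, 0, 0], [0, 0, 0]], "newtons": 10}}

```text
clock: 3.48
eef_pos: [571.5, -42.3, 94.3]
tcp_rot: [3.14, -0.0, 1.684]
force: [0.3, 0.0, 0.5]
width: 61.3
gripper_force: 0.0
```

Request:
{"name": "arm_command", "arguments": {"hand": [0.4, 0.4, 0.4], "travel": [[0, 0, 0], [0, 0, 0], [0, 0, 0]], "delta_rot": [[0, 0, 0], [0, 0, 0], [0, 0, 0]]}}

```text
clock: 3.73
eef_pos: [572.6, -42.1, 94.4]
tcp_rot: [3.137, 0.0, 1.684]
force: [4.7, 1.0, -0.2]
width: 57.9
gripper_force: 10.0
```

Request:
{"name": "arm_command", "arguments": {"hand": [0.4, 0.4, 0.4, 0.4, 0.4], "travel": [[-2, 0, 0], [-3, 0, 0], [-3, 0, 0], [-3, 0, 0], [-2, 0, 0]], "delta_rot": [[0, 0, 0], [0, 0, 0], [0, 0, 0], [0, 0, 0], [0, 0, 0]]}}

```text
clock: 4.15
eef_pos: [574.0, -55.2, 94.4]
tcp_rot: [3.138, -0.0, 1.684]
force: [6.4, 1.5, 0.5]
width: 57.9
gripper_force: 10.0
```

Request:
{"name": "arm_command", "arguments": {"hand": [0.4, 0.4, 0.4, 0.4, 0.4], "travel": [[-1, 0, 0], [-1, 0, 0], [-1, 0, 0], [-1, 0, 0], [-0.5, 0, 0]], "delta_rot": [[0, 0, 0], [0, 0, 0], [0, 0, 0], [0, 0, 0], [0, 0, 0]]}}

```text
clock: 4.57
eef_pos: [574.4, -57.9, 94.4]
tcp_rot: [3.138, -0.002, 1.685]
force: [2.5, 8.3, 4.1]
width: 57.9
gripper_force: 10.0
```

Request:
{"name": "arm_command", "arguments": {"hand": [-1, -1, -1, -1, -1], "travel": [[0, 0, 0], [0, 0, 0], [0, 0, -30], [0, 0, -40], [0, 0, -40]], "delta_rot": [[0, 0, 0], [0, 0, 0], [0, 0, 0], [0, 0, 0], [0, 0, 0]]}}

```text
clock: 4.98
eef_pos: [571.7, -60.5, 203.9]
tcp_rot: [-3.139, 0.001, 1.683]
force: [1.8, 0.9, 0.1]
width: 82.2
gripper_force: 0.0
```

Run:
```python
from h import *
s=manip.get_state(); print(s['eef_pos'],s['tcp_rot'],s['force'])
ci,p,d=grab('wrist','w2'); C=cloud(ci,d,True);X=C.reshape(-1,3)
m=(X[:,0]>530)&(X[:,0]<620)&(X[:,1]>-90)&(X[:,1]<30)&(X[:,2]>62)&(X[:,2]<85)&(d.ravel()>0); Q=X[m]
print('block',len(Q),np.median(Q[:,2]),cv2.minAreaRect(Q[:,:2].astype(np.float32)))
print([(v,*C[v,300].round(0).astype(int)) for v in range(170,262,4)])
for n in('top','scene'):
    ci,p,d=load(n); C=cloud(ci,d)
    print(n); o=C[...,2]
    # tongs region
    A=np.array([440,85.]);  
    poly={'top':[(228,185),(262,168),(305,265),(285,280)],'scene':[(220,222),(252,200),(315,285),(298,302)]}[n]
    mk=cv2.fillPoly(np.zeros((400,640),np.uint8),[np.array(poly)],1).astype(bool)&(d>0)&(o>7)&(o<40)
    Q=C[mk]; print(len(Q),np.percentile(Q[:,2],[5,50,95,99]),cv2.minAreaRect(Q[:,:2].astype(np.float32)))
    g=p.astype(int).max(2)<70
    Q=C[mk&g&(o>18)]; c=Q.mean(0); print('grips',len(Q),c,cv2.minAreaRect(Q[:,:2].astype(np.float32)))
    cv2.imwrite(f'pics/m_{n}.png',(p*mk[...,None])[:,:,::-1])
```

```text
[571.72513151 -60.45907984 203.85664855] [-3.13866007e+00  6.04473108e-04  1.68279299e+00] [1.75303773 0.94265634 0.05548518]
block 1411 73.29649787048677 ((569.4281005859375, -19.532215118408203), (44.594642639160156, 16.404268264770508), 6.301969051361084)
[(170, np.int64(553), np.int64(-24), np.int64(72)), (174, np.int64(554), np.int64(-27), np.int64(73)), (178, np.int64(552), np.int64(-41), np.int64(17)), (182, np.int64(552), np.int64(-45), np.int64(19)), (186, np.int64(553), np.int64(-48), np.int64(19)), (190, np.int64(554), np.int64(-48), np.int64(35)), (194, np.int64(554), np.int64(-51), np.int64(38)), (198, np.int64(554), np.int64(-54), np.int64(39)), (202, np.int64(555), np.int64(-58), np.int64(39)), (206, np.int64(555), np.int64(-62), np.int64(37)), (210, np.int64(555), np.int64(-65), np.int64(38)), (214, np.int64(556), np.int64(-69), np.int64(38)), (218, np.int64(555), np.int64(-80), np.int64(16)), (222, np.int64(556), np.int64(-84), np.int64(16)), (226, np.int64(556), np.int64(-88), np.int64(17)), (230, np.int64(557), np.int64(-92), np.int64(17)), (234, np.int64(557), np.
[... 266 characters left out ...]
111), np.int64(30)), (258, np.int64(559), np.int64(-115), np.int64(31))]
top
679 [ 7.71427095 20.93624076 26.64882431 27.74590244] ((484.9554748535156, 174.12413024902344), (230.46702575683594, 84.4678726196289), 25.027772903442383)
grips 12 [461.31236574 173.9420256   24.89830252] ((457.78924560546875, 167.4962615966797), (62.509315490722656, 29.36931800842285), 73.32813262939453)
scene
883 [ 8.09138898 20.60757148 26.71279683 27.98966008] ((485.75054931640625, 172.76272583007812), (231.03195190429688, 71.54692077636719), 24.293004989624023)
grips 70 [467.23742645 168.62191163  23.42131019] ((467.61871337890625, 166.83230590820312), (46.40995788574219, 46.35811996459961), 24.10917854309082)
```

Request:
{"name": "arm_command", "arguments": {"hand": [-1, -1, -1, -1, -1], "travel": [[34, -10, 0], [34, -10, 0], [34, -10, 0], [34, -10, 0], [34, -10, 0]], "delta_rot": [[0, 0, 0], [0, 0, 0], [0, 0, 0], [0, 0, 0], [0, 0, 0]]}}

```text
clock: 5.45
eef_pos: [503.0, 104.3, 203.3]
tcp_rot: [-3.142, -0.0, 1.683]
force: [0.9, 0.4, -0.2]
width: 87.3
gripper_force: 0.0
```

Request:
{"name": "arm_command", "arguments": {"hand": [-1, -1, -1, -1, -1], "travel": [[34, -10, 0], [34, -10, 0], [0, 0, 0], [0, 0, 0], [0, 0, 0]], "delta_rot": [[0, 0, 0], [0, 0, 0], [0, 0, 7], [0, 0, 7], [0, 0, 7]]}}

```text
clock: 5.87
eef_pos: [476.1, 168.9, 203.2]
tcp_rot: [-3.141, 0.0, 1.312]
force: [0.4, -0.2, 0.3]
width: 87.3
gripper_force: 0.0
```

Request:
{"name": "arm_command", "arguments": {"hand": [-1, -1, -1, -1, -1], "travel": [[0, 0, 0], [0, 0, 0], [0, 0, 0], [0, 0, 0], [0, 0, 0]], "delta_rot": [[0, 0, 7], [0, 0, 7], [0, 0, 7], [0, 0, 7], [0, 0, 7]]}}

```text
clock: 6.28
eef_pos: [476.4, 168.2, 203.1]
tcp_rot: [-3.142, 0.0, 0.7]
force: [0.2, -0.1, 0.0]
width: 87.2
gripper_force: 0.0
```

Request:
{"name": "arm_command", "arguments": {"hand": [-1, -1, -1, -1], "travel": [[0, 0, 0], [0, 0, 0], [0, 0, 0], [0, 0, 0]], "delta_rot": [[0, 0, 7], [0, 0, 7], [0, 0, 2], [0, 0, 0]]}}

```text
clock: 6.62
eef_pos: [476.4, 168.3, 203.2]
tcp_rot: [3.142, 0.0, 0.425]
force: [0.1, 0.6, -0.1]
width: 87.0
gripper_force: 0.0
```

Run:
```python
from h import *
s=manip.get_state(); print(s['eef_pos'],s['tcp_rot'],s['q'].round(2))
grab('wrist','w3')
```

```text
[476.37114966 168.30675235 203.15460299] [3.14151499e+00 3.79187706e-04 4.24875111e-01] [-1.12  0.16  0.76  1.92 -0.12  1.11 -1.46]
```

View pics/w3.png

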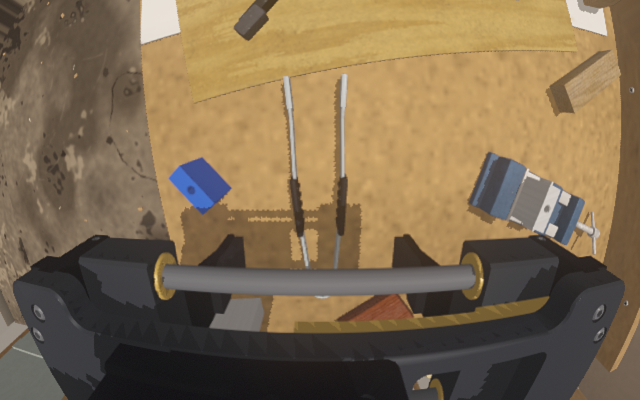

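The wrist view shows the black grips at (297,207) and (342,205), the tips at (287,80) and (344,78), and the bow hidden behind the gripper near (320,290).

```bash
cat > tg.py <<'E'
from h import *
def tongs(tag,zlo=5,zhi=40):
    ci,p,d=load(tag); C=cloud(ci,d,True); o=C[...,2]
    mk=np.zeros((400,640),bool); mk[70:255,270:365]=1
    mk&=(d>0)&(o>zlo)&(o<zhi)
    out=[]
    for nm,sel in (('L',slice(270,320)),('R',slice(320,365))):
        k=np.zeros_like(mk); k[:,sel]=mk[:,sel]
        dark=k&(p.max(2)<75)&(o>zlo+12); Q=C[dark]; S=C[k]
        r=cv2.minAreaRect(Q[:,:2].astype(np.float32)); print(nm,'grip',len(Q),np.percentile(Q[:,2],[10,50,90]).round(1),np.round(r[0],1),np.round(r[1],1),round(r[2],1))
        t=S[np.argsort(S[:,0])[-15:]]; print('  tip',t.mean(0).round(1), S[:,2].max())
        out.append((r,t))
        v,u=np.nonzero(dark); print('  px',u.min(),u.max(),v.min(),v.max())
    return out
if __name__=='__main__':
    import sys; tongs(sys.argv[1])
E
python3 tg.py w3
```

```text
L grip 236 [22.4 24.8 25.9] [462.4 183.7] [52.   6.7] 28.7
  tip [583.8 220.2   7.9] 27.18095657679646
  px 292 303 180 235
R grip 247 [22.2 24.6 25.8] [479.8 148.3] [52.4  6.6] 25.1
  tip [588.7 196.7  19.3] 27.078801557104157
  px 337 344 179 234
```

Request:
{"name": "arm_command", "arguments": {"hand": [-1, -1, -1, -1, -1], "travel": [[-6, 0, 30], [0, 0, 35], [0, 0, 30], [0, 0, 18], [0, 0, 7]], "delta_rot": [[0, 0, -1.2], [0, 0, 0], [0, 0, 0], [0, 0, 0], [0, 0, 0]]}}

```text
clock: 7.08
eef_pos: [469.5, 165.4, 80.6]
tcp_rot: [3.141, 0.004, 0.45]
force: [-1.1, 0.2, -0.1]
width: 87.0
gripper_force: 0.0
```

Request:
{"name": "arm_command", "arguments": {"hand": [-1, -1, -0.5], "travel": [[0, 0, 5], [0, 0, 4], [0, 0, 0]], "delta_rot": [[0, 0, 0], [0, 0, 0], [0, 0, 0]]}}

```text
clock: 7.33
eef_pos: [471.4, 166.4, 74.6]
tcp_rot: [-3.141, -0.001, 0.448]
force: [0.1, -0.2, 1.3]
width: 84.6
gripper_force: 0.0
```

Request:
{"name": "arm_command", "arguments": {"hand": [-0.2, 0.03, 0.03, 0.03, 0.03], "travel": [[0, 0, 0], [0, 0, 0], [0, 0, 0], [0, 0, 0], [0, 0, 0]], "delta_rot": [[0, 0, 0], [0, 0, 0], [0, 0, 0], [0, 0, 0], [0, 0, 0]], "newtons": 25}}

```text
clock: 7.75
eef_pos: [471.1, 166.5, 74.5]
tcp_rot: [-3.141, -0.001, 0.448]
force: [1.4, 0.1, -0.1]
width: 54.8
gripper_force: 0.0
```

Request:
{"name": "arm_command", "arguments": {"hand": [0.03, 0.03, 0.03], "travel": [[0, 0, 0], [0, 0, 0], [0, 0, 0]], "delta_rot": [[0, 0, 0], [0, 0, 0], [0, 0, 0]]}}

```text
clock: 8.0
eef_pos: [471.2, 166.4, 74.4]
tcp_rot: [-3.141, -0.001, 0.448]
force: [0.0, 0.1, 2.7]
width: 43.5
gripper_force: 5.0
```

Request:
{"name": "arm_command", "arguments": {"hand": [0.03, 0.03, 0.03, 0.03, 0.03], "travel": [[0, 0, -10], [0, 0, -25], [0, 0, -30], [0, 0, -25], [0, 0, -10]], "delta_rot": [[0, 0, 0], [0, 0, 0], [0, 0, 0], [0, 0, 0], [0, 0, 0]]}}

```text
clock: 8.42
eef_pos: [472.2, 166.4, 177.8]
tcp_rot: [-3.141, -0.004, 0.447]
force: [-0.1, -0.2, -0.8]
width: 42.8
gripper_force: 4.2
```

Request:
{"name": "arm_command", "arguments": {"hand": [0.03], "travel": [[0, 0, 0]], "delta_rot": [[0, 0, 0]]}}

```text
clock: 8.5
eef_pos: [472.1, 166.8, 176.7]
tcp_rot: [-3.14, -0.004, 0.448]
force: [0.7, 0.4, -1.4]
width: 42.6
gripper_force: 4.2
```

Run:
```python
from h import *
s=manip.get_state(); print(s['eef_pos'],s['tcp_rot'],s['width'],s['wrist_torque'])
ci,p,d=grab('wrist','w4')
cv2.imwrite('pics/w4c.png',cv2.resize(p[40:260,220:420],None,fx=2.7,fy=2.7)[:,:,::-1])
```

```text
[472.08935676 166.7826036  176.69179171] [-3.14020886 -0.00416251  0.44803009] 42.55558149476929 [-0.06035185  0.11599355 -0.00849025]
```

View pics/w4c.png

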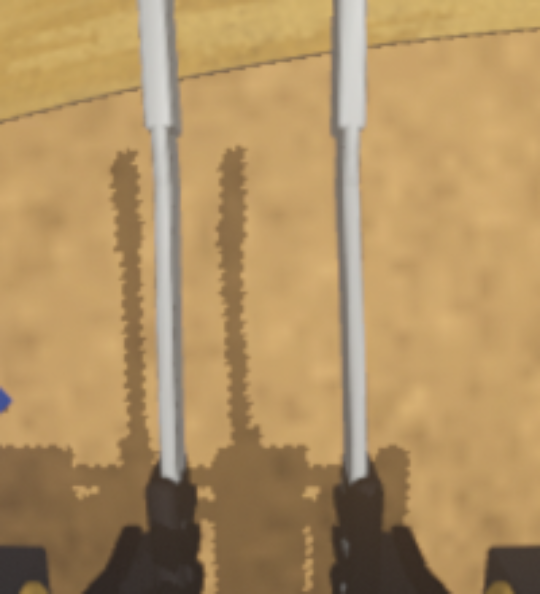

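Tongs hang level in the gripper, pads at the top of the crop (about columns 160 and 350 of the crop). I'll measure the pads in the tool frame.

```bash
cat > pads.py <<'E'
from h import *
import sys
def pads(tag,eef,rot):
    ci,p,d=load(tag); C=cloud(ci,d,True); T=(C-eef)@R(rot)
    ok=(d>0)&(T[...,2]<78)&(T[...,2]>35)&(T[...,0]>40)&(T[...,0]<135)&(abs(T[...,1])<40)
    Q=T[ok]
    for nm,s in (('y-',Q[:,1]<0),('y+',Q[:,1]>0)):
        S=Q[s]; 
        if len(S)<5: print(nm,len(S)); continue
        print(nm,len(S),'xmax',np.sort(S[:,0])[-8:].round(0),'ztop',np.percentile(S[:,2],[2,10,50,90]).round(1))
        for a in range(40,130,10):
            w=S[(S[:,0]>a)&(S[:,0]<a+10)&(S[:,2]<62)]
            if len(w): print('  x',a,'y',w[:,1].min().round(1),w[:,1].max().round(1),'z',w[:,2].min().round(1),np.median(w[:,2]).round(1))
if __name__=='__main__':
    pads('w4',np.array([472.09,166.78,176.69]),[-3.1402,-.0042,.4480])
E
python3 pads.py
```

```text
y- 1802 xmax [119. 119. 119. 119. 119. 119. 119. 120.] ztop [52.  52.5 53.6 64.4]
  x 40 y -20.4 -17.2 z 51.6 53.3
  x 50 y -20.2 -17.1 z 51.1 53.5
  x 60 y -20.5 -17.2 z 51.4 53.4
  x 70 y -20.3 -16.8 z 51.9 53.5
  x 80 y -21.5 -17.0 z 51.4 53.5
  x 90 y -22.4 -16.8 z 51.8 53.3
  x 100 y -23.0 -17.3 z 50.9 53.3
  x 110 y -23.5 -17.9 z 51.7 53.4
y+ 1699 xmax [119. 119. 119. 119. 119. 119. 119. 119.] ztop [51.9 52.5 53.5 63.1]
  x 40 y 13.5 16.5 z 51.6 53.4
  x 50 y 13.1 16.3 z 51.4 53.4
  x 60 y 12.3 16.0 z 51.2 53.6
  x 70 y 12.0 15.0 z 51.5 53.5
  x 80 y 11.2 15.9 z 51.3 53.5
  x 90 y 11.0 16.3 z 51.7 53.3
  x 100 y 11.1 16.2 z 51.4 53.3
  x 110 y 11.3 16.4 z 51.3 53.3
```

Request:
{"name": "arm_command", "arguments": {"hand": [0.03, 0.03, 0.03, 0.03, 0.03], "travel": [[-5.8, 10.9, 0], [-11.5, 21.9, 0], [-11.5, 21.9, 0], [-11.5, 21.9, 0], [-11.5, 21.9, 0]], "delta_rot": [[0, 0, 0], [0, 0, 0], [0, 0, 0], [0, 0, 0], [0, 0, 0]]}}

```text
clock: 8.97
eef_pos: [465.7, 52.9, 172.7]
tcp_rot: [3.141, 0.003, 0.448]
force: [0.7, -1.0, -1.4]
width: 42.0
gripper_force: 4.2
```

Request:
{"name": "arm_command", "arguments": {"hand": [0.03, 0.03, 0.03, 0.03, 0.03], "travel": [[-11.5, 21.9, 0], [-11.5, 21.9, 0], [-11.5, 21.9, 0], [-5.8, 10.9, 0], [0, 0, 0]], "delta_rot": [[0, 0, 0], [0, 0, 0], [0, 0, 0], [0, 0, 0], [0, 0, 2]]}}

```text
clock: 9.38
eef_pos: [462.2, -35.5, 172.8]
tcp_rot: [3.141, 0.003, 0.409]
force: [0.6, -0.0, -1.8]
width: 41.9
gripper_force: 4.2
```

Request:
{"name": "arm_command", "arguments": {"hand": [0.03, 0.03, 0.03, 0.03, 0.03], "travel": [[0, 0, 0], [0, 0, 0], [0, 0, 0], [0, 0, 0], [0, 0, 0]], "delta_rot": [[0, 0, 4], [0, 0, 4.5], [0, 0, 4.5], [0, 0, 4.5], [0, 0, 2.5]]}}

```text
clock: 9.8
eef_pos: [462.6, -32.4, 172.7]
tcp_rot: [3.141, 0.003, 0.059]
force: [-0.9, -0.5, -1.3]
width: 42.2
gripper_force: 4.2
```

Request:
{"name": "arm_command", "arguments": {"hand": [0.01, -0.01, -0.01, -0.01], "travel": [[0, 0, 0], [0, 0, 0], [0, 0, 0], [0, 0, 0]], "delta_rot": [[0, 0, 1.2], [0, 0, 0], [0, 0, 0], [0, 0, 0]]}}

```text
clock: 10.13
eef_pos: [463.5, -31.6, 173.8]
tcp_rot: [3.141, 0.001, 0.044]
force: [-0.4, -0.5, -0.9]
width: 43.8
gripper_force: 3.8
```

```bash
cat > look.py <<'E'
from pads import *
import sys
tag=sys.argv[1]
s=manip.get_state(); print(s['eef_pos'].round(1),s['tcp_rot'].round(4),s['width'],s['force'].round(1))
ci,p,d=grab('wrist',tag)
pads(tag,s['eef_pos'],s['tcp_rot'])
C=cloud(ci,d,True); T=(C-s['eef_pos'])@R(s['tcp_rot'])
m=(d>0)&(abs(C[...,0]-569)<40)&(abs(C[...,1]+20)<25)&(abs(C[...,2]-73)<7)&(p.min(2)>60)
Q=T[m]; r=cv2.minAreaRect(Q[:,:2].astype(np.float32)); print('block tool',len(Q),r,np.median(C[...,2][m]))
cv2.imwrite(f'pics/{tag}c.png',cv2.resize(p[20:240,220:420],None,fx=2.7,fy=2.7)[:,:,::-1])
E
python3 look.py w5
```

```text
[463.5 -31.6 173.8] [3.1414e+00 8.0000e-04 4.4200e-02] 43.84475821014904 [-0.4 -0.5 -0.9]
y- 1829 xmax [119. 119. 119. 119. 119. 119. 119. 119.] ztop [51.9 52.5 53.7 64.1]
  x 40 y -21.3 -17.8 z 51.7 53.9
  x 50 y -21.4 -17.8 z 51.3 53.6
  x 60 y -21.1 -17.9 z 51.0 53.4
  x 70 y -21.1 -17.8 z 51.5 53.5
  x 80 y -22.3 -18.0 z 51.5 53.6
  x 90 y -23.1 -17.8 z 51.1 53.2
  x 100 y -23.9 -18.1 z 51.5 53.4
  x 110 y -24.3 -19.0 z 51.1 53.4
y+ 1709 xmax [118. 118. 118. 119. 119. 119. 119. 119.] ztop [52.  52.5 53.6 63.7]
  x 40 y 14.8 18.1 z 51.4 53.6
  x 50 y 14.6 17.3 z 51.1 53.5
  x 60 y 14.4 17.1 z 51.7 53.3
  x 70 y 13.7 17.2 z 51.0 53.5
  x 80 y 13.5 17.6 z 51.7 53.6
  x 90 y 13.1 18.8 z 51.1 53.3
  x 100 y 13.4 18.9 z 50.5 53.2
  x 110 y 13.7 18.9 z 50.8 53.2
block tool 1720 ((106.30487823486328, -7.1422882080078125), (16.25925636291504, 44.52574920654297), 85.23079681396484) 73.33037540006066
```

View pics/w5c.png

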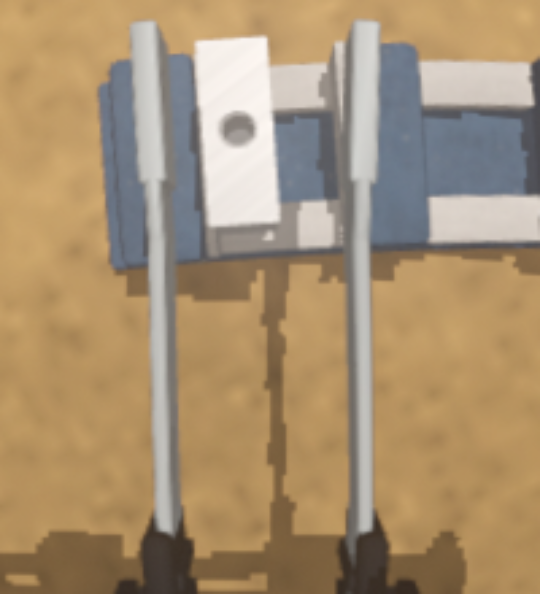

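Crop shows the open jaw and the block standing between the two pads, nearer the left one (about 3 mm clear). I'll apply a small yaw correction and descend.

Request:
{"name": "arm_command", "arguments": {"hand": [-0.01, -0.01, -0.01, -0.01, -0.01], "travel": [[1, 0, 0], [0, 0, 0], [0, 0, 6], [0, 0, 8], [0, 0, 6]], "delta_rot": [[0, 0, -0.9], [0, 0, 0], [0, 0, 0], [0, 0, 0], [0, 0, 0]]}}

```text
clock: 10.6
eef_pos: [464.6, -31.2, 153.2]
tcp_rot: [-3.141, 0.0, 0.059]
force: [-0.7, 0.1, -1.2]
width: 44.2
gripper_force: 3.8
```

Request:
{"name": "arm_command", "arguments": {"hand": [-0.01, -0.01, -0.01, -0.01, -0.01], "travel": [[0, 0, 8], [0, 0, 9], [0, 0, 9], [0, 0, 7], [0, 0, 4]], "delta_rot": [[0, 0, 0], [0, 0, 0], [0, 0, 0], [0, 0, 0], [0, 0, 0]]}}

```text
clock: 11.02
eef_pos: [464.4, -31.5, 115.9]
tcp_rot: [3.141, 0.001, 0.059]
force: [0.3, -0.0, -1.2]
width: 44.4
gripper_force: 3.8
```

```bash
python3 look.py w6 | grep -v 'x [4-8]0'
```

```text
[464.4 -31.5 115.9] [3.141e+00 1.400e-03 5.870e-02] 44.38041158302894 [ 0.3 -0.  -1.2]
y- 4956 xmax [127. 127. 128. 128. 128. 128. 128. 128.] ztop [41.2 41.7 43.2 58.3]
  x 90 y -23.4 -0.0 z 40.4 42.7
  x 100 y -24.2 -0.0 z 40.9 43.4
  x 110 y -24.5 -0.4 z 40.2 42.7
  x 120 y -14.9 -0.4 z 40.0 42.4
y+ 3955 xmax [135. 135. 135. 135. 135. 135. 135. 135.] ztop [41.7 42.9 58.  77.8]
  x 90 y 0.0 18.7 z 40.6 52.8
  x 100 y 0.0 18.8 z 40.6 52.7
  x 110 y 0.0 19.1 z 40.5 52.8
  x 120 y 0.0 1.3 z 41.0 42.4
block tool 3459 ((105.67207336425781, -5.733369827270508), (16.47528648376465, 44.379058837890625), 87.3588638305664) 73.36163626717013
```

Request:
{"name": "arm_command", "arguments": {"hand": [0.05, 0.1, 0.1, 0.1, 0.1], "travel": [[0, 0, 0], [0, 0, 0], [0, 0, 0], [0, 0, 0], [0, 0, 0]], "delta_rot": [[0, 0, 0], [0, 0, 0], [0, 0, 0], [0, 0, 0], [0, 0, 0]]}}

```text
clock: 11.48
eef_pos: [465.1, -31.3, 117.5]
tcp_rot: [-3.141, -0.001, 0.059]
force: [-0.7, -0.9, -0.9]
width: 39.7
gripper_force: 5.5
```

```bash
cat >> look.py <<'E'
# gaps at pad tops: pad pixels (tool z 50-57), block top (z 39-46)
z=T[...,2]; 
for a in (90,97,104,111):
    w=(d>0)&(T[...,0]>a)&(T[...,0]<a+7)&(abs(T[...,1])<30)
    b=T[...,1][w&(abs(z-42.5)<3)]; q=T[...,1][w&(abs(z-53.3)<2)]
    l=q[q<b.mean()]; r_=q[q>b.mean()]
    print(a,'L pad',np.percentile(l,[2,98]).round(1),'block',np.percentile(b,[2,98]).round(1),'R pad',np.percentile(r_,[2,98]).round(1))
E
python3 look.py w7 | grep -v '  x'
```

```text
[465.1 -31.3 117.5] [-3.1412e+00 -7.0000e-04  5.8900e-02] 39.73469056873029 [-0.7 -0.9 -0.9]
y- 4730 xmax [127. 127. 127. 127. 127. 127. 127. 127.] ztop [42.9 43.6 45.  58.6]
y+ 2262 xmax [126. 127. 127. 127. 127. 128. 129. 130.] ztop [43.2 44.  53.1 60.2]
block tool 3382 ((104.70803833007812, -4.398870468139648), (28.01421546936035, 46.118316650390625), 84.0604248046875) 73.3627182493832
90 L pad [-19.9 -14.8] block [-12.5   3. ] R pad [ 7.4 12.6]
97 L pad [-20.3 -15.3] block [-12.9   2.6] R pad [ 7.4 12.1]
104 L pad [-20.5  -6.1] block [-13.4   2.6] R pad [-4.1 12.1]
111 L pad [-21.  -16.1] block [-13.5   1.7] R pad [ 7.  11.7]
```

View pics/w7c.png

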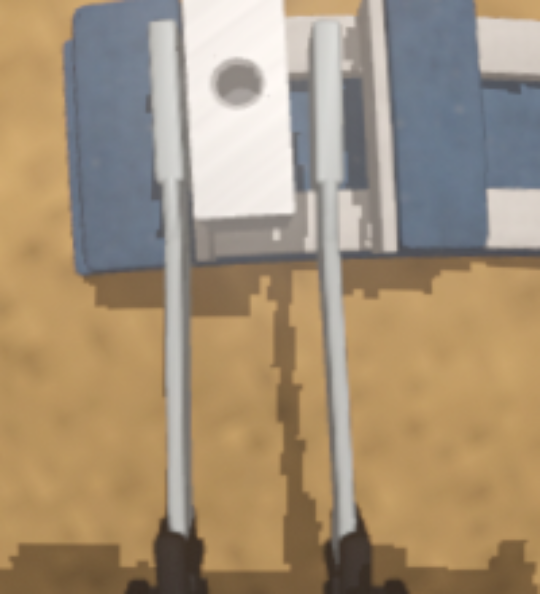

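Block sits between the pads with about 2.4 mm on the left and 4.9 mm on the right, matching how far each arm will still travel, and parallel. Clamping now.

Request:
{"name": "arm_command", "arguments": {"hand": [0.13, 0.16, 0.18, 0.25, 0.4], "travel": [[0, 0, 0], [0, 0, 0], [0, 0, 0], [0, 0, 0], [0, 0, 0]], "delta_rot": [[0, 0, 0], [0, 0, 0], [0, 0, 0], [0, 0, 0], [0, 0, 0]], "newtons": 30}}

```text
clock: 11.95
eef_pos: [464.9, -31.3, 117.2]
tcp_rot: [-3.141, -0.0, 0.059]
force: [-0.4, 0.8, -1.5]
width: 36.0
gripper_force: 29.6
```

Request:
{"name": "arm_command", "arguments": {"hand": [0.6, 0.6, 0.6, 0.6], "travel": [[0, 0, 0], [0, 0, 0], [0, 0, 0], [0, 0, 0]], "delta_rot": [[0, 0, 0], [0, 0, 0], [0, 0, 0], [0, 0, 0]], "newtons": 35}}

```text
clock: 12.28
eef_pos: [464.9, -31.3, 117.2]
tcp_rot: [-3.141, 0.0, 0.059]
force: [-0.4, 1.5, -0.5]
width: 35.9
gripper_force: 34.5
```

Request:
{"name": "arm_command", "arguments": {"hand": [0.6, 0.6, 0.6, 0.6, 0.6], "travel": [[0, 0, -2], [0, 0, -4], [0, 0, -7], [0, 0, -10], [0, 0, -12]], "delta_rot": [[0, 0, 0], [0, 0, 0], [0, 0, 0], [0, 0, 0], [0, 0, 0]]}}

```text
clock: 12.7
eef_pos: [464.6, -31.7, 153.0]
tcp_rot: [3.141, 0.001, 0.058]
force: [0.3, 0.2, -2.3]
width: 36.0
gripper_force: 34.5
```

Request:
{"name": "arm_command", "arguments": {"hand": [0.6, 0.6, 0.6, 0.6, 0.6], "travel": [[0, 0, -15], [0, 0, -15], [0, 0, -15], [0, 0, -15], [0, 0, -15]], "delta_rot": [[0, 0, 0], [0, 0, 0], [0, 0, 0], [0, 0, 0], [0, 0, 0]]}}

```text
clock: 13.12
eef_pos: [464.8, -31.8, 228.8]
tcp_rot: [-3.141, -0.001, 0.058]
force: [0.4, 0.8, -2.1]
width: 35.9
gripper_force: 34.5
```

Request:
{"name": "arm_command", "arguments": {"hand": [0.6, 0.6, 0.6, 0.6, 0.6], "travel": [[0, 0, -15], [0, 0, -12], [0, 0, -8], [0, 0, -4], [0, 0, 0]], "delta_rot": [[0, 0, 0], [0, 0, 0], [0, 0, 0], [0, 0, 0], [0, 0, 0]]}}

```text
clock: 13.53
eef_pos: [465.1, -31.5, 267.0]
tcp_rot: [-3.141, -0.001, 0.059]
force: [-0.5, -0.2, -2.5]
width: 35.9
gripper_force: 34.5
```

Request:
{"name": "arm_command", "arguments": {"hand": [0.6, 0.6, 0.6, 0.6, 0.6], "travel": [[0, 0, 0], [0, 0, 0], [0, 0, 0], [0, 0, 0], [0, 0, 0]], "delta_rot": [[0, 0, 0], [0, 0, 0], [0, 0, 0], [0, 0, 0], [0, 0, 0]]}}

```text
clock: 13.95
eef_pos: [464.7, -31.4, 265.9]
tcp_rot: [3.141, 0.001, 0.059]
force: [-0.0, -1.1, -2.7]
width: 36.0
gripper_force: 34.5
```

Run:
```python
from h import *
s=manip.get_state(); print(s['eef_pos'],s['tcp_rot'],s['width'],s['force'],s['qd'].round(3))
ci,w,d=grab('wrist','w8'); cs,p,ds=grab('scene','s8'); C=cloud(cs,ds)
m=(ds>0)&(abs(C[...,0]-569)<35)&(abs(C[...,1]+21)<25)&(C[...,2]>100)&(C[...,2]<300)
print('scene z pct',np.percentile(C[...,2][m],[1,5,50,95,99]))
T=(cloud(ci,d,True)-s['eef_pos'])@R(s['tcp_rot'])
print('block top tool z, x 90..120', np.median(T[...,2][(T[...,2]<48)&(abs(T[...,0]-105)<20)&(abs(T[...,1]+6)<8)&(d>0)]))
a=cv2.resize(p[110:270,220:420],None,fx=2,fy=2); b=cv2.resize(w[0:200,220:420],(320,320))
cv2.imwrite('pics/fin.png',np.hstack([a,b])[:,:,::-1])
```

```text
[464.7303908  -31.44542421 265.92953561] [3.14125896e+00 5.90455225e-04 5.87443345e-02] 35.95572043278517 [-0.00486085 -1.10215524 -2.74688908] [-0.    -0.002 -0.    -0.001 -0.     0.002 -0.   ]
scene z pct [185.99642119 201.3898949  216.25916013 222.78723563 223.38553037]
block top tool z, x 90..120 44.85230876200363
```

View pics/fin.png

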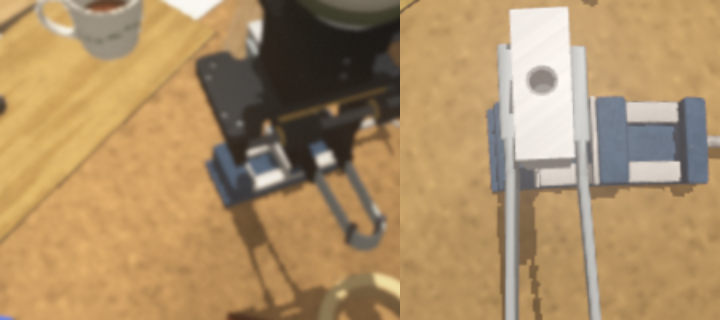

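The wrist half shows the block firmly between the pads above the empty, open vice. Its top is at about 221 mm, so its underside is at about 165 mm.

```bash
python3 -c "
from plant import manip
print(manip.finish_job())"
```

```text
the job is handed in; nothing more can be done
None
```

I opened the vice jaw to its end stop first. The block is now held still in the tongs with its underside about 165 mm above the bench, and the job was handed in at about 14 s with no verdict returned.

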